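# Report the missing fan guard

### The arm

A 7-joint arm with a two-finger parallel gripper is mounted at the origin on the work surface. World frame = base frame: x ahead of the robot, y to its left, z up, the work surface at z = 0. Lengths are in m, angles in rad, forces in N, time in s.
With the tool pointing down it reaches from about 0.4 to 0.85 m from the base axis. Payload 4.5 kg.
Tool frame: the origin (TCP) lies between the finger pads, 19 mm behind the fingertips; this is the grasp point; z points along the fingers, y is the line along which they close (so a half turn about z gives the same grasp; the last joint's range is limited). The gripper opens to 88 mm and grips with 3 to 60 N. Pads are 18 mm wide; open, the fingers measure 123 mm over their backs; the gripper's body (75 mm by 187 mm) begins 45 mm behind the grasp point.
Start: joints at [-1.162, 0.689, -0.195, 1.565, 0.157, 0.902, -0.215], TCP at [0.229, 0.582, 0.257] pointing down, gripper open.
Joint ranges: [-3.01, 3.01], [-0.46, 2.08], [-1.47, 1.51], [0.13, 2.56], [-1, 4.14], [0.04, 2.09], [-2.66, 2.66]. Speed limits (rad/s): [2.57, 2.57, 3.14, 3.14, 3.14, 3.14, 3.14].

### API

Orientations are given as a unit quaternion [w, x, y, z].
In Python, from station import manip, grab_frame, calibration gives the robot as it stands.
- The arm moves only by the tool play_rows, never from a script. Its argument "increments" is a list of rows, each a list of 7 numbers: the turn, a rotation vector about the tool's x, y, z in units of 5 degrees (1.0 is 5 degrees), then the shift along the tool's x, y, z in units of 50 mm (1.0 is 50 mm), then the opening in per cent of the stroke, from 0 (shut) to 100 (fully open). In form: [[ax, ay, az, tx, ty, tz, fingers], ...]. A call has 1 to 8 rows; each row shifts and turns the commanded pose from where the row before left it, along the tool's axes as they then stand; what a row does not reach is not made up. A row lasts 1/10 s, in which the tool goes at most 50 mm and 8.59 degrees, less where a joint would pass 70% of its speed; a pose out of reach is approached as far as the arm can. A call is refused whole if a number of a shift passes 1 or a number of a turn 1, either way. A call with a gripper value outside its range is refused whole. The fingers move at their own pace and stop on an object; "newtons" is the grip in N (left out, the last holds). Time passes only in rows, so rows that do not move let the fingers close. It gives the time, the measured TCP pose, the force, the opening and the grip force at its end, in the units of the state.
- manip.observe(): the state, without advancing time (a new reading comes with each control period).
- grab_frame(name): name is "scene" or "top"; returns the picture (384x512x3 uint8, red, green, blue); there is no depth.
- calibration(name): a dict with "K" (3x3 intrinsics, pixels), "distortion" ([k1, k2, p1, p2, k3] as OpenCV has them; the pictures are not rectified), "rvec" (rotation vector, rad) and "tvec" (3), from world to camera coordinates, as OpenCV has them. Camera axes: x right, y down, z forward; pixel columns grow to the right and rows downward; lengths in m; the calibration is good to about 2 mm. A picture is of the moment at which its call begins. calibration takes no time and is no camera call.
- manip.finish_job(): hands the job in; it is judged then, once.
The state is a dict: "t": time; "qpos": joint angles; "joint_velocities": joint speeds; "tau": joint torques, N m; "position": TCP position; "tool_rot": TCP orientation; "wrist_force": force on the tool from outside, world axes, zero at the start; "wrist_torque": the same for the moment, N m; "width": finger opening in m; "gripper_force": force on a finger pad.
Only numpy, scipy, OpenCV 4.12 (cv2) and the standard library are available. Lean on these libraries where they do the work, as an engineer would, in place of code of your own. Each camera call takes 0.05 s, during which the arm holds its last target. There are 200 camera calls.

### The job

One of the three fans in the tray has lost its wire guard: point down at the hub of that bare fan with the fingertips about 2 cm above it, touching nothing, and stay there for two seconds; then point in the same way, for two seconds, at the middle of the loose spare guard that fits it, the one of the same size as the guards on the other two fans. Then press the log button fully down with the fingertips, let it come up again and move clear. Point at no other fan or guard, and do not touch, move or lift the tray, the fans, the guards or any of the loose parts and tools lying about.

Things in the scene. Friction and masses are not known exactly. Their poses are not given: they have to be found in the camera images.
- fan_bare_hub (a point): top centre of the hub of the fan without a guard, 40 mm above the bench (2 mm below the fan's rim); to be pointed at first. Axes: z up. A good pointing pose has the TCP about 40 mm above this point (fingertips about 20 mm above it)
- fan_a_hub (a point): top centre of the hub of a fan that still has its guard, 40 mm above the bench; the guard lies over it, its top 46 mm above the bench
- fan_b_hub (a point): the same point of the other fan that still has its guard
- guard_fit_mid (a point): middle of the top of the spare guard that fits (74 mm, like those on the fans), 4 mm above the bench; to be pointed at second, with the TCP about 40 mm above this point. Axes: z up
- guard_small_mid (a point): middle of the top of the spare guard that is too small (48 mm), 4 mm above the bench
- guard_large_mid (a point): middle of the top of the spare guard that is too large (110 mm), 4 mm above the bench
- log_button_top (a point): centre of the top of the log button: the round white button of 36 mm diameter, in a black housing on a 90 x 90 x 45 mm grey box, which is fixed to the bench to the left or to the right of the work. Pressed straight down; the point moves with the button
- log_button (a joint): travel of the log button: 0 m up, 0.006 m fully down; it springs back, and takes 5 N to hold fully down
- log_box: grey box, 90 x 90 x 45 mm, fixed to the bench, that carries the log button in the middle of its top; may be touched. Origin: centre of its underside
- tray: grey open steel tray, 110 x 300 x 44 mm, fixed to the bench, long side about along y, with three fans in a row inside, 92 mm apart. Origin: centre of its underside
- fan_bare: 80 x 80 x 38 mm black fan screwed into the tray, grey blades round a black hub of 30 mm diameter; it has no guard: blades and hub lie open. Origin: centre of its underside, 4 mm above the bench
- fan_a: 80 x 80 x 38 mm black fan screwed into the tray, grey blades round a black hub of 30 mm diameter; covered by a wire guard of 74 mm diameter. Origin: centre of its underside
- fan_b: 80 x 80 x 38 mm black fan screwed into the tray, grey blades round a black hub of 30 mm diameter; covered by a wire guard of 74 mm diameter. Origin: centre of its underside
- guard_fit: loose flat round guard of steel wire rings and a wire cross, lying flat on the bench, 74 mm outer diameter, 4 mm thick; the spare that fits. Origin: centre of its underside. Not to be touched.
- guard_small: loose flat round guard of steel wire rings and a wire cross, lying flat on the bench, 48 mm outer diameter, 4 mm thick; too small. Origin: centre of its underside. Not to be touched.
- guard_large: loose flat round guard of steel wire rings and a wire cross, lying flat on the bench, 110 mm outer diameter, 4 mm thick; too large. Origin: centre of its underside. Not to be touched.
- terminal_a: loose yellow terminal block, 14 x 24 x 14 mm, between guards and tray; bystander, leave alone
- terminal_b: another terminal block of the same kind; bystander
- spool: steel solder spool standing upright, 52 mm diameter, 44 mm high; bystander
- heat_sink: aluminium heat sink with fins, 50 x 50 x 30 mm; bystander
- screwdriver: screwdriver lying beyond the tray; bystander
- tape: blue ring (tape core), 76 mm diameter, 18 mm high, beyond the tray; bystander
- jar: closed small white jar, 56 mm diameter, 70 mm high, at the near left; bystander
Things that resemble listed ones, but are neither listed nor needed, are in the scene too. Of the things that look like the log_box, the smaller one is meant.

How it is judged:
By the outcome, as a careful person would: the job done as asked, in the order asked, and still so for the second after the job is handed in, with the robot touching nothing.
It also fails if it takes over 54 s, if anything falls off the work surface, if the arm or the gripper's body presses on something with over 40 N, if the wrist force passes 120 N, or if a joint passes its speed limit or range.

## Working session

There is one attempt and no reset: what is moved stays moved. The work goes in short steps, Python scripts to look and compute and a tool call to move; the robot and the scene stay as the last step left them, time stands still between calls to the robot, and variables do not carry over. Pictures are saved under pics/ and viewed, at most 10 in all, crops included, and the job is handed in when it is done.

Besides the shell and the picture viewer there is one more tool, called as name(argument=value, ...), one argument or row to a line, values as JSON. play_rows: Moves the arm, as the interface text tells. Its arguments: {"type":"object","properties":{"increments":{"type":"array"},"newtons":{"type":"number"}},"required":["increments"]}

```bash
mkdir -p pics
cat > h.py <<'E'
import numpy as np, cv2
from station import manip, grab_frame, calibration
def ray(name,uv,z):
    c=calibration(name);K=np.array(c["K"],float);D=np.array(c["distortion"],float)
    R=cv2.Rodrigues(np.array(c["rvec"],float))[0];t=np.array(c["tvec"],float).ravel()
    p=cv2.undistortPoints(np.array(uv,float).reshape(-1,1,2),K,D).reshape(-1,2)
    d=np.c_[p,np.ones(len(p))]@R; o=-R.T@t
    return o+d*((z-o[2])/d[:,2])[:,None]
def proj(name,P):
    c=calibration(name)
    return cv2.projectPoints(np.array(P,float).reshape(-1,1,3),np.array(c["rvec"],float),np.array(c["tvec"],float),np.array(c["K"],float),np.array(c["distortion"],float))[0].reshape(-1,2)
E
python3 - <<'E'
from h import *
for n in("top","scene"):
    f=grab_frame(n); cv2.imwrite(f"pics/{n}0.png",cv2.resize(f[:,:,::-1],(800,600),interpolation=cv2.INTER_CUBIC)); np.save(n+"0.npy",f)
s=manip.observe();print(s["t"],s["position"],s["tool_rot"],s["wrist_force"],s["width"])
print(ray("top",[(0,0),(511,0),(0,383),(511,383)],0).round(2))
E
```

```text
0.1 [0.22863473 0.58110794 0.25669151] [-9.58881319e-05  1.86248407e-01  9.82502343e-01 -8.17706741e-04] [ 0.3224289   0.16972177 -0.375838  ] 0.08818027084002089
[[ 1.1   0.78  0.  ]
 [ 1.18 -0.73  0.  ]
 [ 0.05  0.61  0.  ]
 [ 0.11 -0.66  0.  ]]
```

View pics/top0.png

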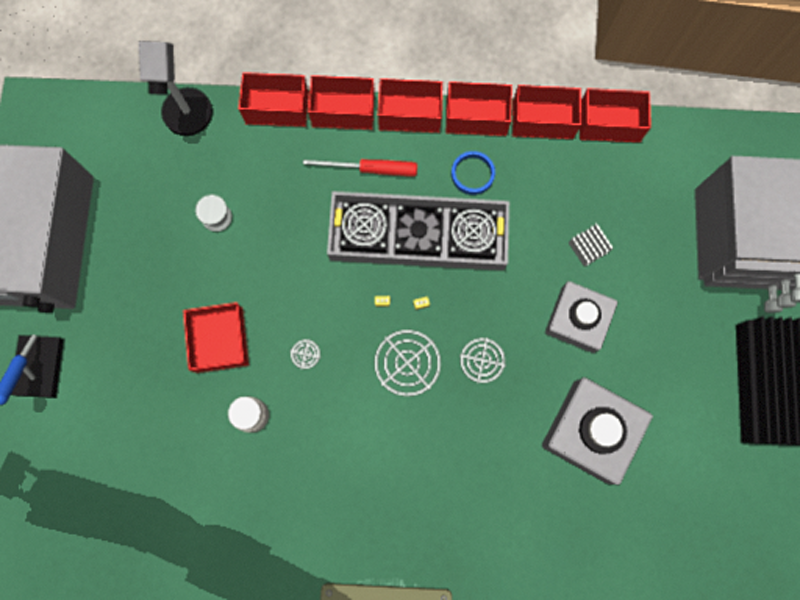

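View pics/scene0.png

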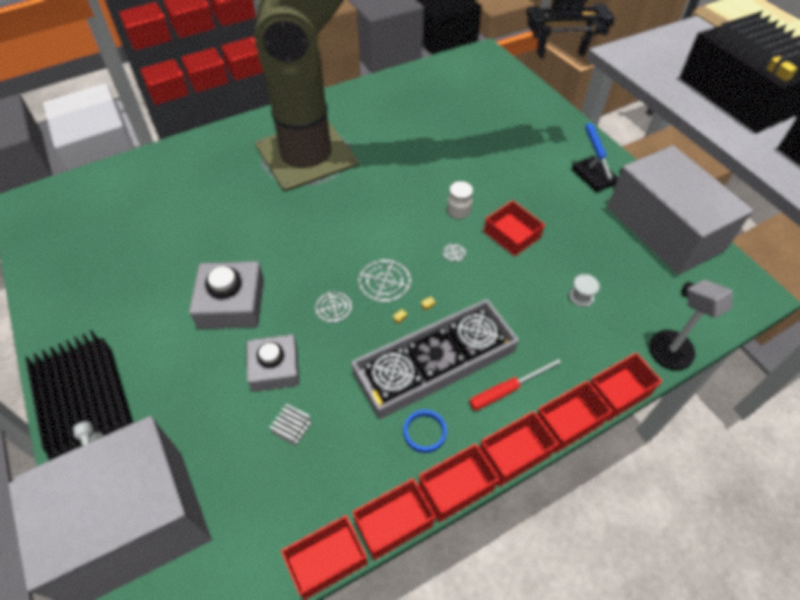

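The top view shows the bare fan in the middle of the tray at (419,230). The spare guards are at (305,354) small, (407,362) large and (483,360) fitting. The small log box's button is at (585,313), and the larger decoy is at (603,430). The scene view agrees with this. Next I'll measure these points.

Run:
```python
from h import *
f=np.load("top0.npy"); hsv=cv2.cvtColor(f,cv2.COLOR_RGB2HSV); k=.64
def blob(c,r,m):
    w=np.zeros(m.shape,np.uint8); cv2.circle(w,(int(c[0]*k),int(c[1]*k)),int(r*k),1,-1)
    p=cv2.findNonZero((m&(w>0)).astype(np.uint8)); 
    return cv2.minEnclosingCircle(cv2.convexHull(p)),p.reshape(-1,2).mean(0),p
light=(hsv[...,1]<90)&(hsv[...,2]>130)
for n,c,r,z in(("small",(305,354),22,.004),("large",(407,362),42,.004),("fit",(483,360),30,.004)):
    (cc,rr),me,p=blob(c,r,light)
    a=ray("top",[cc,(cc[0]+rr,cc[1]),me],z); print(n,a[[0,2]].round(4),2*np.linalg.norm(a[1]-a[0]))
for n,c,r in(("btn",(585,313),22),("btnbig",(603,430),28)):
    (cc,rr),me,p=blob(c,r,(hsv[...,1]<40)&(hsv[...,2]>200))
    for z in(.06,.07):
        a=ray("top",[cc,(cc[0]+rr,cc[1]),me],z); print(n,z,a[[0,2]].round(4),2*np.linalg.norm(a[1]-a[0]))
# fan guards
for n,c in(("fL",(365,225)),("fR",(474,230))):
    (cc,rr),me,p=blob(c,26,(hsv[...,1]<90)&(hsv[...,2]>150)); a=ray("top",[cc,(cc[0]+rr,cc[1]),me],.046);print(n,a[[0,2]].round(4),2*np.linalg.norm(a[1]-a[0]))
hub=ray("top",[(419*k,230*k)],.04);print("hub eye",hub)
# scene button: white blob
g=np.load("scene0.npy");h2=cv2.cvtColor(g,cv2.COLOR_RGB2HSV)
(cc,rr),me,p=blob((269,353),18,(h2[...,1]<40)&(h2[...,2]>190))
for z in(.055,.06,.065,.07,.075): print("scene btn",z,ray("scene",[me],z).round(4))
cr=lambda f,x,y,s:cv2.resize(f[int(y-s):int(y+s),int(x-s):int(x+s),::-1],(400,400),interpolation=cv2.INTER_CUBIC)
cv2.imwrite("pics/c1.png",np.vstack([np.hstack([cr(f,419*k,230*k,30),cr(f,585*k,313*k,30)])]))
```

```text
small [[0.4635 0.1534 0.004 ]
 [0.4641 0.1537 0.004 ]] 0.05378024485986665
large [[ 0.4579 -0.017   0.004 ]
 [ 0.4575 -0.0171  0.004 ]] 0.11464451753631817
fit [[ 0.4688 -0.1418  0.004 ]
 [ 0.4691 -0.1429  0.004 ]] 0.07987723847049873
btn 0.06 [[ 0.5442 -0.296   0.06  ]
 [ 0.5465 -0.3023  0.06  ]] 0.04858682159406962
btn 0.07 [[ 0.5422 -0.2935  0.07  ]
 [ 0.5445 -0.2997  0.07  ]] 0.04817383601070623
btnbig 0.06 [[ 0.362  -0.3339  0.06  ]
 [ 0.3613 -0.3332  0.06  ]] 0.050128621430664974
btnbig 0.07 [[ 0.3615 -0.3311  0.07  ]
 [ 0.3608 -0.3304  0.07  ]] 0.04970253062485517
fL [[0.6811 0.0658 0.046 ]
 [0.6805 0.066  0.046 ]] 0.07310829275042287
fR [[ 0.6796 -0.1201  0.046 ]
 [ 0.6796 -0.1174  0.046 ]] 0.07830122055344929
hub eye [[ 0.67722915 -0.02724289  0.04      ]]
scene btn 0.055 [[ 0.538  -0.3004  0.055 ]]
scene btn 0.06 [[ 0.5412 -0.3007  0.06  ]]
scene btn 0.065 [[ 0.5444 -0.301   0.065 ]]
scene btn 0.07 [[ 0.5476 -0.3013  0.07  ]]
scene btn 0.075 [[ 0.5508 -0.3016  0.075 ]]
```

View pics/c1.png

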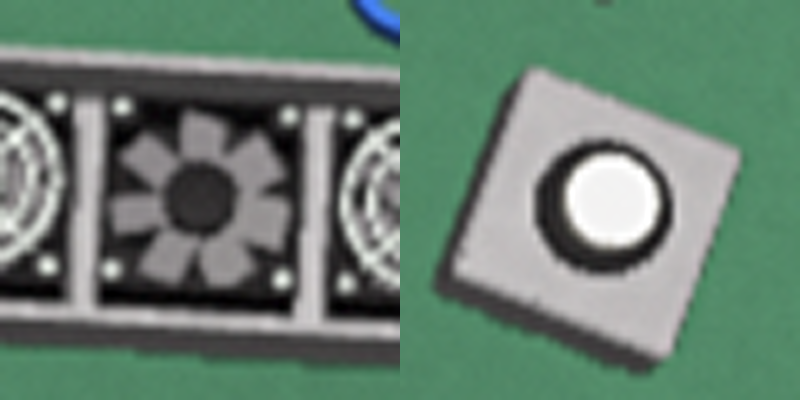

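The crop shows the bare hub at the middle of the fan, at full-frame pixel (268,147.2), and the white button disc at (376,200). The hub also lies halfway between the two guarded fans. Next I'll triangulate the button and work out the first moves.

```bash
cat >> h.py <<'E'
from scipy.spatial.transform import Rotation as Ro
def plan(T,n,cur=None):
    s=manip.observe();q=s["tool_rot"];R=Ro.from_quat([q[1],q[2],q[3],q[0]]);p=np.array(s["position"]) if cur is None else np.array(cur)
    tilt=R.as_matrix()[:,2]
    print("t",round(s["t"],2),"pos",p.round(4),"z",tilt.round(3),"F",np.round(s["wrist_force"],1),"w",round(s["width"],3)); d=np.array(T)-p
    z=R.inv().apply(np.cross(tilt,[0,0,-1]))
    print("total",(R.inv().apply(d)/.05).round(3),"per row",(R.inv().apply(d)/.05/n).round(3),"tilt fix",np.rad2deg(z).round(2))
E
python3 - <<'E'
from h import *
a=[ray("top",[(375.5,199.5)],z)[0] for z in(.06,.07)]
print(a,ray("top",[(267.5,147.05)],.04))
plan([.679,-.027,.20],24)
E
```

```text
[array([ 0.54715813, -0.30376782,  0.06      ]), array([ 0.54511385, -0.30123325,  0.07      ])] [[ 0.67755253 -0.02549503  0.04      ]]
t 0.1 pos [0.2286 0.5811 0.2567] z [-0.    -0.002 -1.   ] F [ 0.3  0.2 -0.4] w 0.088
total [-12.833  -8.02    1.148] per row [-0.535 -0.334  0.048] tilt fix [-0.09  0.01 -0.  ]
```

play_rows(
  increments=[
    [0,0,0,-0.3,-0.2,0,0],
    [0,0,0,-0.53,-0.33,0.05,0],
    [0,0,0,-0.53,-0.33,0.05,0],
    [0,0,0,-0.53,-0.33,0.05,0],
    [0,0,0,-0.53,-0.33,0.05,0],
    [0,0,0,-0.53,-0.33,0.05,0],
    [0,0,0,-0.53,-0.33,0.05,0],
    [0,0,0,-0.53,-0.33,0.05,0],
  ],
)

```text
t: 0.9
position: [0.3699, 0.3901, 0.2396]
tool_rot: [-0.0, 0.186, 0.983, -0.0]
wrist_force: [0.0, 1.0, 0.1]
width: 0.0264
gripper_force: 0.0
```

play_rows(
  increments=[
    [0,0,0,-0.53,-0.33,0.05,0],
    [0,0,0,-0.53,-0.33,0.05,0],
    [0,0,0,-0.53,-0.33,0.05,0],
    [0,0,0,-0.53,-0.33,0.05,0],
    [0,0,0,-0.53,-0.33,0.05,0],
    [0,0,0,-0.53,-0.33,0.05,0],
    [0,0,0,-0.53,-0.33,0.05,0],
    [0,0,0,-0.53,-0.33,0.05,0],
  ],
)

```text
t: 1.7
position: [0.5188, 0.1898, 0.2195]
tool_rot: [-0.0, 0.186, 0.982, -0.0]
wrist_force: [0.4, 0.2, -0.2]
width: 0.0009
gripper_force: 0.0
```

Run:
```python
from h import *
plan([.679,-.027,.20],10)
```

```text
t 1.7 pos [0.5188 0.1898 0.2195] z [-0.001 -0.    -1.   ] F [ 0.4  0.2 -0.2] w 0.001
total [-4.568 -2.862  0.389] per row [-0.457 -0.286  0.039] tilt fix [-0.02 -0.03 -0.  ]
```

play_rows(
  increments=[
    [0,0,0,-0.5,-0.31,0.05,0],
    [0,0,0,-0.5,-0.31,0.05,0],
    [0,0,0,-0.5,-0.31,0.05,0],
    [0,0,0,-0.5,-0.31,0.05,0],
    [0,0,0,-0.5,-0.31,0.05,0],
    [0,0,0,-0.5,-0.31,0.05,0],
    [0,0,0,-0.5,-0.31,0.05,0],
    [0,0,0,-0.25,-0.15,0,0],
  ],
)

```text
t: 2.5
position: [0.6511, 0.0109, 0.2015]
tool_rot: [-0.0, 0.188, 0.982, -0.001]
wrist_force: [0.1, 0.0, -0.4]
width: 0.0005
gripper_force: 0.0
```

play_rows(
  increments=[
    [0,0,0,0,0,0,0],
    [0,0,0,0,0,0,0],
    [0,0,0,0,0,0,0],
  ],
)

```text
t: 2.8
position: [0.6495, 0.0169, 0.2026]
tool_rot: [-0.001, 0.185, 0.983, 0.001]
wrist_force: [-1.0, -0.1, -1.0]
width: 0.0008
gripper_force: 0.0
```

Run:
```python
from h import *
plan([.678,-.0265,.12],4)
f=grab_frame("top"); k=.64
cv2.imwrite("pics/t1.png",cv2.resize(f[100:200,200:340,::-1],(700,500),interpolation=cv2.INTER_CUBIC))
s=manip.observe()["position"];print(proj("top",[s-np.array([0,0,.019])]))
```

```text
t 2.8 pos [0.6495 0.0169 0.2026] z [-0.001  0.002 -1.   ] F [-1.  -0.1 -1. ] w 0.001
total [-0.848 -0.604  1.649] per row [-0.212 -0.151  0.412] tilt fix [ 0.07 -0.07 -0.  ]
[[250.65253746 139.36466571]]
```

View pics/t1.png

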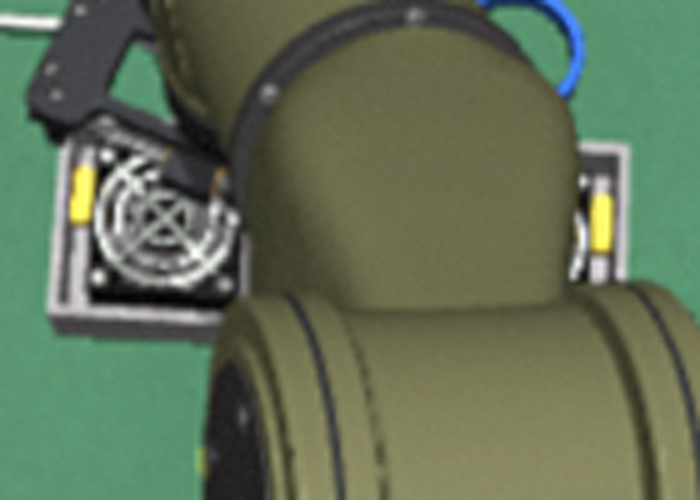

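The arm hides the hub in the top view: only the left guarded fan is in sight, with the gripper at its upper right. I'll use the scene camera to check the pose. Lateral move first, then down.

play_rows(
  increments=[
    [0,0,0,-0.28,-0.2,0,0],
    [0,0,0,-0.28,-0.2,0,0],
    [0,0,0,-0.28,-0.2,0.3,0],
    [0,0,0,0,0,0.5,0],
    [0,0,0,0,0,0.5,0],
    [0,0,0,0,0,0.3,0],
    [0,0,0,0,0,0,0],
    [0,0,0,0,0,0,0],
  ],
)

```text
t: 3.65
position: [0.6788, -0.028, 0.1231]
tool_rot: [0.0, 0.186, 0.983, 0.0]
wrist_force: [0.3, -1.0, -0.2]
width: 0.0004
gripper_force: 0.0
```

Run:
```python
from h import *
plan([.678,-.0265,.08],4)
f=grab_frame("scene"); s=manip.observe()["position"]
u=proj("scene",[s-np.array([0,0,.019]),[.678,-.0265,.04]]);print(u)
x,y=u[1].astype(int);x0,y0=x-50,y-50;print(x0,y0)
cv2.imwrite("pics/s1.png",cv2.resize(f[y0:y0+80,x0:x0+100,::-1],(700,560),interpolation=cv2.INTER_CUBIC))
print((u-[x0,y0])*7)
```

```text
t 3.65 pos [ 0.6788 -0.028   0.1231] z [ 0.001  0.    -1.   ] F [ 0.3 -1.  -0.2] w 0.0
total [0.027 0.021 0.861] per row [0.007 0.005 0.215] tilt fix [ 0.04  0.03 -0.  ]
[[278.58654395 212.97415045]
 [277.65967525 224.20506344]]
227 174
[[361.10580763 272.81905315]
 [354.61772676 351.43544409]]
```

View pics/s1.png

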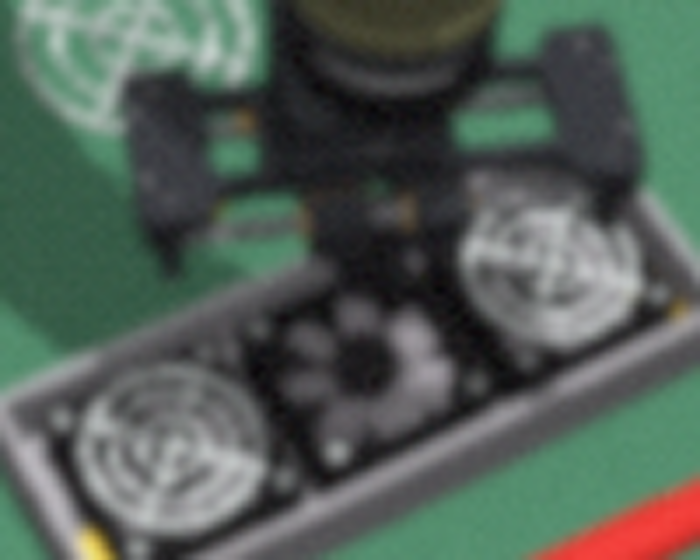

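The scene view shows the hub at crop (368,362), about 1.5 px from the prediction, and the gripper hovering above it.

Run:
```python
from h import *
h=ray("scene",[(227+368/7-.5,174+362/7-.5)],.04)[0];print(h)
plan([(h[0]+.6785)/2,(h[1]-.0262)/2,.08],4)
```

```text
[ 0.68295024 -0.02464377  0.04      ]
t 3.7 pos [ 0.6793 -0.0282  0.1237] z [ 0.002  0.    -1.   ] F [ 0.6  0.1 -0.5] w 0.0
total [-0.004  0.062  0.873] per row [-0.001  0.015  0.218] tilt fix [ 0.06  0.1  -0.  ]
```

play_rows(
  increments=[
    [0,0,0,0,0.03,0.2,0],
    [0,0,0,0,0.03,0.3,0],
    [0,0,0,0,0,0.25,0],
    [0,0,0,0,0,0.1,0],
    [0,0,0,0,0,0,0],
    [0,0,0,0,0,0,0],
    [0,0,0,0,0,0,0],
    [0,0,0,0,0,0,0],
  ],
)

```text
t: 4.5
position: [0.68, -0.0261, 0.0804]
tool_rot: [0.0, 0.186, 0.982, 0.0]
wrist_force: [0.4, -0.3, 0.4]
width: 0.0004
gripper_force: 0.0
```

play_rows(
  increments=[
    [0,0,0,0,0,0,0],
    [0,0,0,0,0,0,0],
    [0,0,0,0,0,0,0],
    [0,0,0,0,0,0,0],
    [0,0,0,0,0,0,0],
    [0,0,0,0,0,0,0],
    [0,0,0,0,0,0,0],
    [0,0,0,0,0,0,0],
  ],
)

```text
t: 5.3
position: [0.6796, -0.0261, 0.0799]
tool_rot: [0.0, 0.186, 0.982, 0.0]
wrist_force: [0.1, 0.3, -0.2]
width: 0.0007
gripper_force: 0.0
```

play_rows(
  increments=[
    [0,0,0,0,0,0,0],
    [0,0,0,0,0,0,0],
    [0,0,0,0,0,0,0],
    [0,0,0,0,0,0,0],
    [0,0,0,0,0,0,0],
    [0,0,0,0,0,0,0],
    [0,0,0,0,0,0,0],
    [0,0,0,0,0,0,0],
  ],
)

```text
t: 6.1
position: [0.6796, -0.0261, 0.0799]
tool_rot: [-0.0, 0.186, 0.982, 0.0]
wrist_force: [0.3, -0.8, 0.2]
width: -0.0
gripper_force: 0.0
```

play_rows(
  increments=[
    [0,0,0,0,0,0,0],
    [0,0,0,0,0,0,0],
    [0,0,0,0,0,0,0],
    [0,0,0,0,0,0,0],
    [0,0,0,0,0,-0.3,0],
    [0,0,0,0,0,-0.5,0],
    [0,0,0,0,0,-0.5,0],
    [0,0,0,0,0,-0.3,0],
  ],
)

```text
t: 6.9
position: [0.6808, -0.0259, 0.1631]
tool_rot: [0.002, 0.186, 0.982, 0.001]
wrist_force: [1.6, -0.2, 0.8]
width: 0.0003
gripper_force: 0.0
```

Run:
```python
from h import *
plan([.469,-.142,.14],8)
f=np.load("scene0.npy");h=cv2.cvtColor(f,cv2.COLOR_RGB2HSV)
m=((h[...,1]<95)&(h[...,2]>120)).astype(np.uint8); w=np.zeros_like(m); cv2.circle(w,(213,196),15,1,-1)
p=cv2.findNonZero(m&w);e=cv2.fitEllipse(cv2.convexHull(p));print(e,ray("scene",[e[0]],.004))
```

```text
t 6.9 pos [ 0.6808 -0.0259  0.1631] z [ 0.004  0.    -1.   ] F [ 1.6 -0.2  0.8] w 0.0
total [ 3.094 -3.712  0.445] per row [ 0.387 -0.464  0.056] tilt fix [0.1 0.2 0. ]
((212.94635009765625, 195.90341186523438), (22.017457962036133, 26.38088607788086), 81.26068115234375) [[ 0.46964211 -0.14165537  0.004     ]]
```

The first hold was only just 2 s, so I'll repeat it with margin before going on to the guard.

play_rows(
  increments=[
    [0,0,0,0,0,0.4,0],
    [0,0,0,0,0,0.5,0],
    [0,0,0,0,0,0.5,0],
    [0,0,0,0,0,0.2,0],
    [0,0,0,0,0,0,0],
    [0,0,0,0,0,0,0],
    [0,0,0,0,0,0,0],
    [0,0,0,0,0,0,0],
  ],
)

```text
t: 7.7
position: [0.6805, -0.026, 0.0812]
tool_rot: [0.001, 0.186, 0.982, 0.0]
wrist_force: [-0.2, -0.8, -0.5]
width: 0.0001
gripper_force: 0.0
```

play_rows(
  increments=[
    [0,0,0,0,0,0,0],
    [0,0,0,0,0,0,0],
    [0,0,0,0,0,0,0],
    [0,0,0,0,0,0,0],
    [0,0,0,0,0,0,0],
    [0,0,0,0,0,0,0],
    [0,0,0,0,0,0,0],
    [0,0,0,0,0,0,0],
  ],
)

```text
t: 8.5
position: [0.6796, -0.0261, 0.0799]
tool_rot: [-0.0, 0.186, 0.982, 0.0]
wrist_force: [0.6, 0.3, 0.0]
width: 0.0003
gripper_force: 0.0
```

play_rows(
  increments=[
    [0,0,0,0,0,0,0],
    [0,0,0,0,0,0,0],
    [0,0,0,0,0,0,0],
    [0,0,0,0,0,0,0],
    [0,0,0,0,0,0,0],
    [0,0,0,0,0,0,0],
    [0,0,0,0,0,0,0],
    [0,0,0,0,0,0,0],
  ],
)

```text
t: 9.3
position: [0.6796, -0.026, 0.0799]
tool_rot: [-0.0, 0.186, 0.983, 0.0]
wrist_force: [-0.6, 0.3, -0.0]
width: 0.0006
gripper_force: 0.0
```

play_rows(
  increments=[
    [0,0,0,0,0,0,0],
    [0,0,0,0,0,0,0],
    [0,0,0,0,0,0,0],
    [0,0,0,0,0,0,0],
    [0,0,0,0,0,0,0],
    [0,0,0,0,0,0,0],
    [0,0,0,0,0,0,0],
    [0,0,0,0,0,0,0],
  ],
)

```text
t: 10.1
position: [0.6796, -0.0261, 0.0799]
tool_rot: [0.0, 0.186, 0.982, 0.0]
wrist_force: [-0.2, -0.5, -0.2]
width: 0.0002
gripper_force: 0.0
```

play_rows(
  increments=[
    [0,0,0,0,0,-0.3,0],
    [0,0,0,0,0,-0.5,0],
    [0,0,0,0,0,-0.5,0],
    [0,0,0,0,0,-0.3,0],
    [0,0,0,0.2,-0.25,0,0],
    [0,0,0,0.36,-0.43,0,0],
    [0,0,0,0.36,-0.43,0,0],
    [0,0,0,0.36,-0.43,0,0],
  ],
)

```text
t: 10.9
position: [0.591, -0.0748, 0.1605]
tool_rot: [0.0, 0.186, 0.982, -0.0]
wrist_force: [-0.4, 0.4, 0.4]
width: 0.0008
gripper_force: 0.0
```

play_rows(
  increments=[
    [0,0,0,0.36,-0.43,0.1,0],
    [0,0,0,0.36,-0.43,0.1,0],
    [0,0,0,0.36,-0.43,0.1,0],
    [0,0,0,0.36,-0.43,0.1,0],
    [0,0,0,0.25,-0.3,0.1,0],
    [0,0,0,0.1,-0.1,0,0],
    [0,0,0,0,0,0,0],
    [0,0,0,0,0,0,0],
  ],
)

```text
t: 11.7
position: [0.4715, -0.1395, 0.1354]
tool_rot: [0.001, 0.186, 0.983, 0.0]
wrist_force: [0.7, -0.4, -0.8]
width: 0.0004
gripper_force: 0.0
```

Run:
```python
from h import *
plan([.469,-.142,.044],1)
```

```text
t 11.7 pos [ 0.4715 -0.1395  0.1354] z [ 0.003  0.    -1.   ] F [ 0.7 -0.4 -0.8] w 0.0
total [ 0.033 -0.067  1.828] per row [ 0.033 -0.067  1.828] tilt fix [0.08 0.13 0.  ]
```

play_rows(
  increments=[
    [0,0,0,0.03,-0.06,0.3,0],
    [0,0,0,0,0,0.5,0],
    [0,0,0,0,0,0.5,0],
    [0,0,0,0,0,0.3,0],
    [0,0,0,0,0,0.2,0],
    [0,0,0,0,0,0,0],
    [0,0,0,0,0,0,0],
    [0,0,0,0,0,0,0],
  ],
)

```text
t: 12.5
position: [0.468, -0.1424, 0.0456]
tool_rot: [0.001, 0.186, 0.982, 0.0]
wrist_force: [0.1, 0.4, -0.5]
width: 0.0003
gripper_force: 0.0
```

Run:
```python
from h import *
plan([.469,-.142,.044],1)
```

```text
t 12.5 pos [ 0.468  -0.1424  0.0456] z [ 0.002 -0.    -1.   ] F [ 0.1  0.4 -0.5] w 0.0
total [-0.015  0.015  0.033] per row [-0.015  0.015  0.033] tilt fix [0.03 0.09 0.  ]
```

Good. I'll hold here for over 2.4 s, then go up and across towards the button.

play_rows(
  increments=[
    [0,0,0,0,0,0,0],
    [0,0,0,0,0,0,0],
    [0,0,0,0,0,0,0],
    [0,0,0,0,0,0,0],
    [0,0,0,0,0,0,0],
    [0,0,0,0,0,0,0],
    [0,0,0,0,0,0,0],
    [0,0,0,0,0,0,0],
  ],
)

```text
t: 13.3
position: [0.4673, -0.1424, 0.0449]
tool_rot: [-0.0, 0.186, 0.982, 0.0]
wrist_force: [-0.1, 0.5, -0.4]
width: 0.0008
gripper_force: 0.0
```

play_rows(
  increments=[
    [0,0,0,0,0,0,0],
    [0,0,0,0,0,0,0],
    [0,0,0,0,0,0,0],
    [0,0,0,0,0,0,0],
    [0,0,0,0,0,0,0],
    [0,0,0,0,0,0,0],
    [0,0,0,0,0,0,0],
    [0,0,0,0,0,0,0],
  ],
)

```text
t: 14.1
position: [0.4673, -0.1424, 0.0449]
tool_rot: [-0.0, 0.186, 0.983, 0.0]
wrist_force: [0.6, 0.6, 0.3]
width: 0.0005
gripper_force: 0.0
```

play_rows(
  increments=[
    [0,0,0,0,0,0,0],
    [0,0,0,0,0,0,0],
    [0,0,0,0,0,0,0],
    [0,0,0,0,0,0,0],
    [0,0,0,0,0,0,0],
    [0,0,0,0,0,0,0],
    [0,0,0,0,0,0,0],
    [0,0,0,0,0,0,0],
  ],
)

```text
t: 14.9
position: [0.4673, -0.1424, 0.0449]
tool_rot: [-0.0, 0.186, 0.982, 0.0]
wrist_force: [0.2, 0.4, -0.4]
width: 0.0004
gripper_force: 0.0
```

play_rows(
  increments=[
    [0,0,0,0,0,0,0],
    [0,0,0,0,0,0,0],
    [0,0,0,0,0,-0.3,0],
    [0,0,0,0,0,-0.5,0],
    [0,0,0,0,0,-0.5,0],
    [0,0,0,0,0,-0.5,0],
    [0,0,0,0,0,-0.3,0],
    [0,0,0,0,0,0,0],
  ],
)

```text
t: 15.7
position: [0.4683, -0.1428, 0.1516]
tool_rot: [0.002, 0.187, 0.982, 0.0]
wrist_force: [0.4, -0.0, -0.0]
width: 0.0001
gripper_force: 0.0
```

Run:
```python
from h import *
plan([.546,-.302,.13],6)
```

```text
t 15.7 pos [ 0.4683 -0.1428  0.1516] z [ 0.004 -0.001 -1.   ] F [ 0.4 -0.  -0. ] w 0.0
total [-2.612 -2.394  0.439] per row [-0.435 -0.399  0.073] tilt fix [ 0.05  0.21 -0.  ]
```

play_rows(
  increments=[
    [0,0,0,-0.4,-0.4,0,0],
    [0,0,0,-0.5,-0.45,0,0],
    [0,0,0,-0.5,-0.45,0,0],
    [0,0,0,-0.5,-0.45,0.1,0],
    [0,0,0,-0.4,-0.4,0.2,0],
    [0,0,0,-0.3,-0.25,0.1,0],
    [0,0,0,0,0,0,0],
    [0,0,0,0,0,0,0],
  ],
)

```text
t: 16.5
position: [0.5435, -0.3007, 0.1287]
tool_rot: [-0.001, 0.186, 0.983, 0.001]
wrist_force: [-0.2, 0.2, 0.9]
width: 0.0004
gripper_force: 0.0
```

Run:
```python
from h import *
plan([.546,-.302,.09],1)
f=grab_frame("scene"); s=manip.observe()["position"]
u=proj("scene",[s-np.array([0,0,.019]),[.546,-.302,.067]])
x,y=u[1].astype(int);x0,y0=x-50,y-50;print(((u-[x0,y0])*7).round())
cv2.imwrite("pics/s2.png",cv2.resize(f[y0:y0+80,x0:x0+100,::-1],(700,560),interpolation=cv2.INTER_CUBIC))
```

```text
t 16.5 pos [ 0.5435 -0.3007  0.1287] z [-0.002  0.002 -1.   ] F [-0.2  0.2  0.9] w 0.0
total [-0.058 -0.006  0.773] per row [-0.058 -0.006  0.773] tilt fix [ 0.04 -0.14  0.  ]
[[336. 292.]
 [353. 355.]]
```

View pics/s2.png

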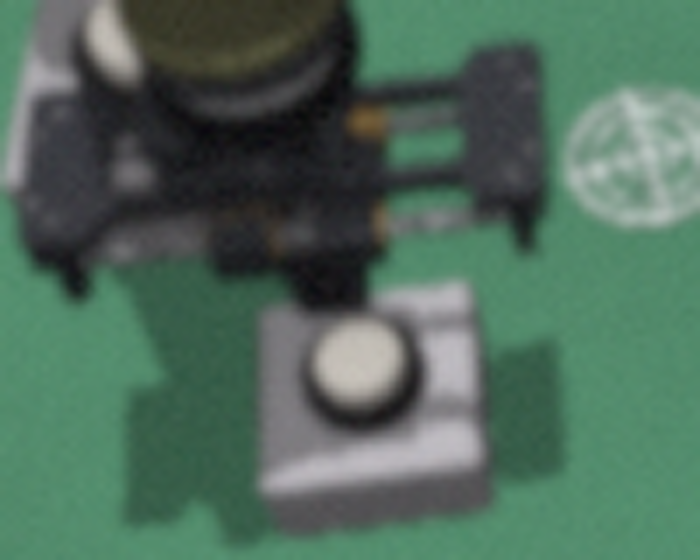

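The scene view shows the button top at crop (360,362), within 1 px of the estimate, with the fingertips above it. Now I'll descend gently.

play_rows(
  increments=[
    [0,0,0,-0.06,0,0.2,0],
    [0,0,0,0,0,0.3,0],
    [0,0,0,0,0,0.2,0],
    [0,0,0,0,0,0.06,0],
    [0,0,0,0,0,0.04,0],
    [0,0,0,0,0,0.04,0],
    [0,0,0,0,0,0,0],
    [0,0,0,0,0,0,0],
  ],
)

```text
t: 17.35
position: [0.5473, -0.3029, 0.0882]
tool_rot: [0.0, 0.186, 0.982, -0.0]
wrist_force: [0.4, -0.1, -0.1]
width: 0.0002
gripper_force: 0.0
```

play_rows(
  increments=[
    [0,0,0,0,0,0.04,0],
    [0,0,0,0,0,0.04,0],
    [0,0,0,0,0,0.02,0],
    [0,0,0,0,0,0,0],
    [0,0,0,0,0,0,0],
  ],
)

```text
t: 17.85
position: [0.5475, -0.303, 0.0832]
tool_rot: [0.0, 0.186, 0.982, -0.0]
wrist_force: [1.0, -0.3, 3.5]
width: 0.0002
gripper_force: 1.5
```

play_rows(
  increments=[
    [0,0,0,0,0,0.03,0],
    [0,0,0,0,0,0.03,0],
    [0,0,0,0,0,0.03,0],
    [0,0,0,0,0,0,0],
    [0,0,0,0,0,0,0],
  ],
)

```text
t: 18.35
position: [0.5475, -0.303, 0.0801]
tool_rot: [0.001, 0.186, 0.982, -0.0]
wrist_force: [-2.7, 0.3, 15.3]
width: 0.0002
gripper_force: 7.5
```

At 15 N the button is against its stop, so it is fully down. Now I'll release and move clear.

play_rows(
  increments=[
    [0,0,0,0,0,0.01,0],
    [0,0,0,0,0,0,0],
    [0,0,0,0,0,0,0],
  ],
)

```text
t: 18.65
position: [0.5476, -0.303, 0.08]
tool_rot: [0.001, 0.186, 0.982, -0.0]
wrist_force: [-3.3, 0.6, 18.2]
width: 0.0005
gripper_force: 9.1
```

play_rows(
  increments=[
    [0,0,0,0,0,-0.1,0],
    [0,0,0,0,0,-0.2,0],
    [0,0,0,0,0,-0.4,0],
    [0,0,0,0,0,-0.5,0],
    [0,0,0,0,0,-0.5,0],
    [0,0,0,0,0,-0.3,0],
    [0,0,0,0,0,0,0],
    [0,0,0,0,0,0,0],
  ],
)

```text
t: 19.45
position: [0.5465, -0.3026, 0.1771]
tool_rot: [-0.001, 0.186, 0.982, 0.0]
wrist_force: [0.5, 0.2, -0.1]
width: 0.0007
gripper_force: 0.0
```

play_rows(
  increments=[
    [0,0,0,0,0,-0.3,0],
    [0,0,0,0,0,0,0],
    [0,0,0,0,0,0,0],
    [0,0,0,0,0,0,0],
    [0,0,0,0,0,0,0],
  ],
)

```text
t: 19.95
position: [0.5467, -0.3026, 0.192]
tool_rot: [-0.001, 0.186, 0.983, 0.0]
wrist_force: [0.3, 0.4, 0.7]
width: 0.0006
gripper_force: 0.0
```

Run:
```python
from h import *
s=manip.observe();print(s["t"],s["position"],s["wrist_force"],np.abs(s["joint_velocities"]).max())
print(manip.finish_job())
```

```text
19.95 [ 0.54666716 -0.30259196  0.19195883] [0.30230717 0.41913581 0.65336344] 0.007309677843805546
the job is handed in; nothing more can be done
None
```

I pointed at the bare (middle) fan's hub, then at the 74 mm guard, for over two seconds each (the hub twice, as the first hold was only just two seconds), pressed the log button to its stop, released it, moved clear and handed the job in at about 20 s.

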